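# Pack the brittle thread spool and shut its carton

### The arm

A 6-joint arm with a two-finger parallel gripper is mounted at the origin on the work surface. World frame = base frame: x ahead of the robot, y to its left, z up, the work surface at z = 0. Lengths are in m, angles in degrees, forces in N, time in s.
With the tool pointing down it reaches from about 0.3 to 0.75 m from the base axis. Payload 8.5 kg.
Tool frame: the origin (TCP) lies midway between the tips of the shut fingers; the grasp point (between the pads) lies 19 mm behind it (env.grasp_offset is the distance from the TCP to the grasp point, in m); z points along the fingers, y is the line along which they close (so a half turn about z gives the same grasp; the last joint's range is limited). The gripper opens to 85 mm and grips with 20 to 120 N. Pads are 22 mm wide; open, the fingers measure 114 mm over their backs; the gripper's body (76 mm by 85 mm) begins 54 mm behind the grasp point. The pads swing forward as they close: fully open they stand 13 mm farther back than shut.
Start: joints at [58.367, 21.807, 74.336, -0, 83.858, -12.336], TCP at [0.182, 0.519, 0.202] pointing down, gripper open.
Joint ranges: [-178.18, 178.18], [-50.72, 133.34], [12.68, 142.11], [-81.47, 261.47], [9.98, 163.14], [-165.26, 165.26]. Speed limits (degrees/s): [136.94, 136.94, 180, 180, 180, 180].

### API

Orientations are given as a 3x3 rotation matrix whose columns are the frame's x, y, z axes.
In Python, from rig import env gives the robot as it stands.
- The arm moves only by the tool servo_tool, never from a script. Its argument "deltas" is text: rows parted by semicolons, each of 7 numbers parted by spaces: the opening, from 0 (shut) to 1 (fully open), then the shift along the tool's x, y, z in mm, then the turn, a rotation vector about the tool's x, y, z in rad. A call has 1 to 8 rows; each row shifts and turns the commanded pose from where the row before left it, along the tool's axes as they then stand; what a row does not reach is not made up. A row lasts 1/12 s, in which the tool goes at most 41.7 mm and 7.16 degrees, less where a joint would pass 70% of its speed; a pose out of reach is approached as far as the arm can. A call is refused whole if a number of a shift passes 41.7 or a number of a turn 0.125, either way. A call with a gripper value outside its range is refused whole. The fingers move at their own pace and stop on an object; "newtons" is the grip in N (left out, the last holds). Time passes only in rows, so rows that do not move let the fingers close. It gives the time, the measured TCP pose, the force, the opening and the grip force at its end, in the units of the state.
- env.observe(): the state, without advancing time (a new reading comes with each control period).
- env.get_image(name): name is "scene" or "side" or "wrist"; returns a dict with "img" (420x560x3 uint8, red, green, blue), "depth" (420x560 float32, m along the optical axis (not along the pixel's ray), 0 where there is no reading), "camera_matrix" (3x3 intrinsics, pixels), "world_to_cam" (4x4, takes a point from world to camera coordinates). Camera axes: x right, y down, z forward; pixel columns grow to the right and rows downward; lengths in m; the calibration is good to about 2 mm. A picture is of the moment at which its call begins.
- env.close_job(): hands the job in; it is judged then, once.
Trained networks look in a picture, given as the dict that the camera call returned (one of the last four; its "shot" number tells which), for a name from the list of things; names that differ only in an ending like _2 or _b are one class to them, and where a whole thing is asked for, a point or a joint stands for the part that bears it (a point fixed in the world has none). Each returns a list of dicts, best first, with "conf" (0 to 1); they miss things now and then, are a little off and sometimes report something else, mostly with a low value. They report only what shows in the picture. A call takes as long as a camera call. They do not tell look-alikes from the thing itself.
- env.spot_in(name, picture): "bbox" ([centre column, centre row, width, height] in pixels, round what is visible of it).
- env.spot_point(name, picture): "uv" ([column, row] in pixels: a listed point, or the origin of a listed thing).
The state is a dict: "time_s": time; "q": joint angles; "qvel": joint speeds; "joint_efforts": joint torques, N m; "position": TCP position; "tool_rot": TCP orientation; "ft_force": force on the tool from outside, world axes, zero at the start; "wrist_torque": the same for the moment, N m; "grip_width": finger opening in m; "gripper_force": force on a finger pad.
Only numpy, scipy, OpenCV 4.12 (cv2) and the standard library are available. Lean on these libraries where they do the work, as an engineer would, in place of code of your own. Each camera call takes 0.05 s, during which the arm holds its last target. There are 200 camera calls.

### The job

Pick up the full loose spool of thread from the bench, gripping it lightly (under 35 N) because its shell is brittle, and set it down gently in the carton's free pocket, standing wide flange down and collar up on the card pad. Then swing the lid down slowly, without striking it, slamming it or leaning on it hard, until the carton is fully shut. Leave the spool that is already packed, the empty spool and the thread cone as they are.

Things in the scene. Friction and masses are not known exactly. Their poses are not given: they have to be found in the camera images.
- spool: the full spool of thread to pack, standing upright on the bench: white plastic, 88 mm tall, wide foot flange 66 mm across and 5 mm thick, plain round head collar 56 mm across and 18 mm tall (the part to grip), cream thread 48 mm across wound all the way between them; 180 to 340 g. Origin at the centre of its underside (wide flange), z along its axis towards the head collar
- empty_spool: an empty spool on the bench, same flange, collar and height, but a bare white core 24 mm across. Leave it. Origin at the centre of its underside
- packed_spool: a full spool like the first, already standing in one of the carton's two pockets. Leave it. Origin at the centre of its underside
- cone: a cone of thread on the bench, 66 mm across at the base, 118 mm tall. Leave it. Origin at the centre of its underside
- carton: stiff cardboard carton, fixed on the bench, 204 mm (its x) by 140 mm (its y), rim 70 mm above the bench, walls 5 mm. Inside is a grey insert, top 42 mm above the bench, with two square pockets 76 mm wide centred 50 mm either side of the carton's centre along its x; pocket floors are 12 mm above the bench. Origin at the centre of its underside; the lid is hinged along its +y side
- pad: round card pad, 62 mm across, 3 mm thick, fixed at the centre of the floor of the free pocket (top 15 mm above the bench). Origin at the centre of its underside
- lid (a joint): lid angle in rad: 0 shut, about 1.7 standing open, 2.0 its stop. It stays where it is left (light friction, about 1 N at the edge, weight 80 g). The lid is a cardboard shell 204 mm along the hinge, 140 mm from hinge to front edge, 44 mm deep with 4 mm walls; shut, its flat roof is 114 mm above the bench. Open, it stands up beyond the carton's +y side with its hollow facing the pockets
- lid_hinge (a point): middle of the lid's hinge line, on the carton's +y rim, 70 mm above the bench; the line runs along the carton's x (axes as the carton's)
- lid_edge (a point): on the lid, middle of the outer edge where roof and front wall meet: 140 mm from the hinge line along the lid and 44 mm out from it. Axes are the lid's: z out of the roof, y towards the hinge
Not all that is in view belongs to the job. Leave any blue, purple or yellow look-alike of the spool alone.

How it is judged:
By the outcome, as a careful person would: the job done as asked, in the order asked, and still so for the second after the job is handed in, with the robot touching nothing.
It also fails if it takes over 58 s, if anything falls off the work surface, if the arm or the gripper's body presses on something with over 40 N, if the wrist force passes 120 N, or if a joint passes its speed limit or range.

## Working session

There is one attempt and no reset: what is moved stays moved. The work goes in short steps, Python scripts to look and compute and a tool call to move; the robot and the scene stay as the last step left them, time stands still between calls to the robot, and variables do not carry over. Pictures are saved under pics/ and viewed, at most 10 in all, crops included, and the job is handed in when it is done.

Besides the shell and the picture viewer there is one more tool, called after "Request:" as name(argument=value, ...), one argument or row to a line, values as JSON. servo_tool: Moves the arm, as the interface text tells. Its arguments: {"type":"object","properties":{"deltas":{"type":"string"},"newtons":{"type":"number"}},"required":["deltas"]}

```bash
mkdir -p pics; ls; cat > h.py <<'E'
import numpy as np, cv2
from rig import env
def world(p,u,v,z=None,d=None):
    K=p["camera_matrix"];T=np.linalg.inv(p["world_to_cam"])
    r=np.array([(u-K[0,2])/K[0,0],(v-K[1,2])/K[1,1],1.0])
    if z is not None:
        w=T[:3,:3]@r; return T[:3,3]+w*(z-T[2,3])/w[2]
    return T[:3,:3]@(r*d)+T[:3,3]
def cloud(p):
    K=p["camera_matrix"];T=np.linalg.inv(p["world_to_cam"]);d=p["depth"]
    v,u=np.mgrid[:d.shape[0],:d.shape[1]]
    P=np.stack([(u-K[0,2])/K[0,0]*d,(v-K[1,2])/K[1,1]*d,d],-1)
    P=P@T[:3,:3].T+T[:3,3]; P[d==0]=np.nan
    return P
def save(p,n,crop=None,s=1):
    im=p["img"][...,::-1]
    if crop: im=im[crop[1]:crop[3],crop[0]:crop[2]]
    cv2.imwrite("pics/"+n,cv2.resize(im,None,fx=s,fy=s))
E
python3 - <<'E'
from h import *
for c in ("scene","side"):
    p=env.get_image(c); save(p,c+"0.png")
    print(c)
    for n in ("spool","empty_spool","packed_spool","cone","carton","pad","lid"):
        try: print(n,[(np.round(b["bbox"]).tolist(),round(b["conf"],2)) for b in env.spot_in(n,p)][:5], [(np.round(b["uv"],1).tolist(),round(b["conf"],2), np.round(world(p,*b["uv"],z=0.012 if n in("pad","packed_spool") else 0),3).tolist()) for b in env.spot_point(n,p)][:5])
        except Exception as e: print(n,e)
    for n,z in (("lid_hinge",.07),("lid_edge",None)):
        print(n,[(b["uv"],b["conf"],world(p,*b["uv"],z=.07)) for b in env.spot_point(n,p)][:2])
E
```

```text
pics
scene
spool [([150.0, 201.0, 34.0, 38.0], 0.78), ([197.0, 197.0, 27.0, 38.0], 0.77), ([169.0, 179.0, 26.0, 46.0], 0.64), ([229.0, 174.0, 24.0, 39.0], 0.55)] [([202.2, 207.0], 0.95, [0.545, -0.348, 0.0]), ([153.0, 214.6], 0.94, [0.629, -0.447, 0.0]), ([173.9, 188.9], 0.91, [0.524, -0.462, 0.0]), ([232.2, 184.6], 0.84, [0.432, -0.325, 0.0])]
empty_spool [] [([281.8, 208.2], 0.86, [0.448, -0.154, 0.0])]
packed_spool [([386.0, 237.0, 34.0, 45.0], 0.67)] [([383.0, 249.8], 0.56, [0.468, 0.132, 0.012]), ([201.3, 207.5], 0.23, [0.556, -0.34, 0.012])]
cone [([236.0, 235.0, 28.0, 47.0], 0.71)] []
carton [([397.0, 255.0, 151.0, 116.0], 0.67), ([427.0, 255.0, 95.0, 109.0], 0.41), ([200.0, 196.0, 24.0, 43.0], 0.34)] [([374.9, 262.7], 0.59, [0.504, 0.126, 0.0])]
pad [([363.0, 274.0, 26.0, 23.0], 0.84)] [([362.2, 275.8], 0.55, [0.561, 0.114, 0.012]), ([201.7, 208.4], 0.17, [0.558, -0.337, 0.012])]
lid it knows: carton, cone, empty_spool, lid_edge, lid_hinge, packed_spool, pad, spool
lid_hinge [([405.5, 264.2], 0.82, array([0.5305675 , 0.19120378, 0.07      ]))]
lid_edge [([453.1, 243.0], 0.59,
[... 258 characters left out ...]
, ([291.9, 140.5], 0.6, [0.514, -0.467, 0.0])]
empty_spool [([303.0, 215.0, 30.0, 42.0], 0.58)] [([299.5, 227.4], 0.72, [0.46, -0.141, -0.0])]
packed_spool [([285.0, 308.0, 29.0, 39.0], 0.61)] [([283.4, 323.8], 0.82, [0.465, 0.13, 0.012]), ([259.0, 318.8], 0.61, [0.515, 0.126, 0.012])]
cone [([236.0, 191.0, 28.0, 44.0], 0.62)] [([233.7, 206.6], 0.75, [0.627, -0.186, -0.0])]
carton [([243.0, 315.0, 150.0, 113.0], 0.84)] [([258.2, 318.0], 0.91, [0.518, 0.117, 0.0])]
pad [] [([238.1, 305.3], 0.42, [0.562, 0.1, 0.012])]
lid it knows: carton, cone, empty_spool, lid_edge, lid_hinge, packed_spool, pad, spool
lid_hinge []
lid_edge [([226.9, 327.1], 0.95, array([0.56484615, 0.18610488, 0.07      ]))]
```

View pics/scene0.png

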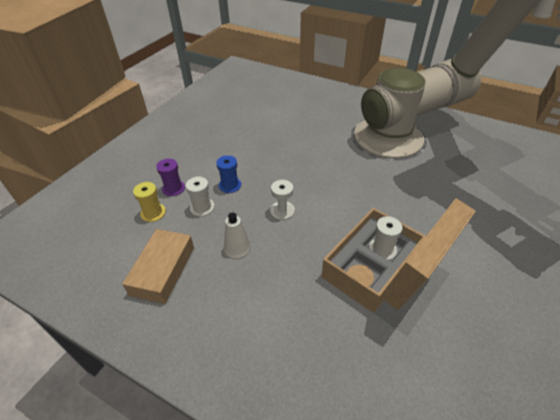

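```bash
python3 - <<'E'
from h import *
p=env.get_image("scene"); save(p,"crop0.png",(120,140,310,290),4)
P=cloud(p)
# collar tops
z=P[...,2]; m=(abs(z-.088)<.006)&(P[...,0]>.3)&(P[...,0]<.8)&(P[...,1]<0)
n,l,s,c=cv2.connectedComponentsWithStats(m.astype(np.uint8))
for i in range(1,n):
    if s[i,4]>25:
        q=P[l==i]; print(c[i].round(),s[i,4],q.mean(0).round(4),np.ptp(q,axis=0).round(3),p["img"][l==i].mean(0).round())
p=env.get_image("side");P=cloud(p)
z=P[...,2]; m=(abs(z-.088)<.006)&(P[...,0]>.3)&(P[...,0]<.8)&(P[...,1]<0)
n,l,s,c=cv2.connectedComponentsWithStats(m.astype(np.uint8))
print("side")
for i in range(1,n):
    if s[i,4]>25:
        q=P[l==i]; print(c[i].round(),s[i,4],q.mean(0).round(4),np.ptp(q,axis=0).round(3),p["img"][l==i].mean(0).round())
E
```

```text
[31. 74.] 167 [ 0.3516 -1.2407  0.088 ] [0.08  0.226 0.012] [85. 70. 52.]
[226. 162.] 248 [ 0.4391 -0.3282  0.0884] [0.056 0.055 0.01 ] [ 53.  81. 149.]
[166. 165.] 250 [ 0.5243 -0.4637  0.0884] [0.057 0.055 0.01 ] [103.  61. 124.]
[196. 184.] 290 [ 0.5479 -0.3455  0.0884] [0.056 0.056 0.01 ] [183. 184. 171.]
[282. 187.] 299 [ 0.4585 -0.148   0.0885] [0.058 0.054 0.01 ] [183. 184. 172.]
[144. 190.] 308 [ 0.6254 -0.4494  0.0884] [0.056 0.057 0.011] [180. 172.  82.]
[233. 228.] 75 [ 0.6289 -0.1805  0.0881] [0.032 0.034 0.012] [125. 120. 111.]
side
[364.   7.] 55 [ 0.3297 -1.1735  0.0874] [0.056 0.065 0.012] [87. 69. 47.]
[252. 115.] 223 [ 0.6233 -0.4497  0.0872] [0.054 0.064 0.011] [168. 159.  52.]
[290. 116.] 224 [ 0.5228 -0.4638  0.087 ] [0.054 0.059 0.009] [ 97.  54. 117.]
[276. 142.] 263 [ 0.5459 -0.3454  0.0872] [0.055 0.055 0.009] [168. 168. 155.]
[318. 150.] 272 [ 0.4373 -0.3288  0.087 ] [0.054 0.056 0.01 ] [ 43.  75. 144.]
[236. 184.] 68 [ 0.6158 -0.1765  0.0872] [0.038 0.025 0.012] [128. 122. 111.]
[303. 200.] 367 [ 0.4566 -0.148   0.087 ] [0.055 0.059 0.01 ] [171. 171. 158.]
```

View pics/crop0.png

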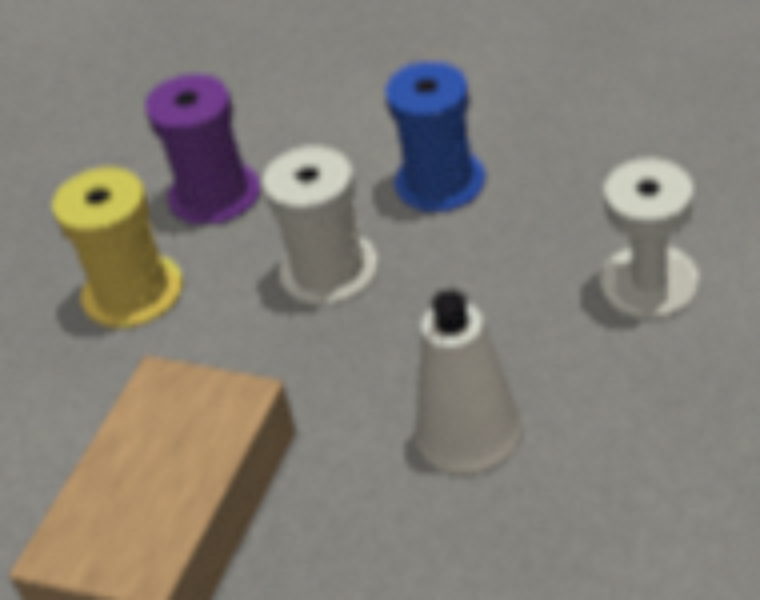

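View pics/side0.png

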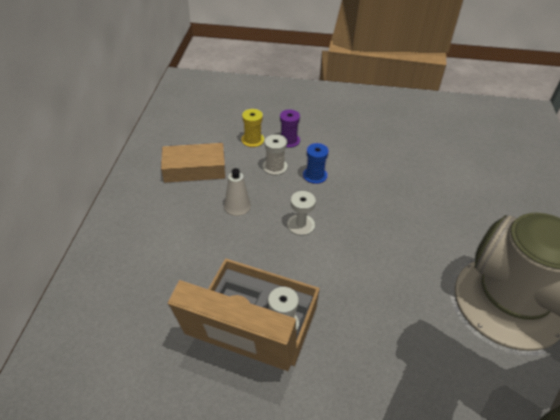

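Candidates in the scene image:
- Full white spool at (198,196).
- Empty spool at (282,200), with a bare thin core.
- Blue (228,174), purple (169,177) and yellow (149,201) look-alikes.
- Cone at (235,235).
- Packed spool at (387,237).

The crop shows cream thread wound right up to the collar on (198,196), so I choose that one, at about (0.547, -0.345). The free pocket, with its pad, is at (362,275), and the lid stands open on the right.

```bash
python3 - <<'E'
from h import *
o=env.observe(); print(o["position"],o["tool_rot"],env.grasp_offset,o["grip_width"],o["time_s"])
R=[];S=[];A=[]
for c in ("scene","side"):
    p=env.get_image(c);P=cloud(p).reshape(-1,3); P=P[~np.isnan(P[:,0])]
    P=P[(abs(P[:,0]-.52)<.2)&(abs(P[:,1]-.16)<.2)]
    s=P[(abs(P[:,2]-.1)<.006)&(np.hypot(P[:,0]-.467,P[:,1]-.131)<.034)]; print(c,"packed",s.mean(0),np.ptp(s,axis=0),len(s))
    r=P[abs(P[:,2]-.07)<.004]; R.append(r); A.append(P)
R=np.vstack(R);A=np.vstack(A)
# fit carton rim: maximise points near rectangle outline (3 visible sides + hinge side)
from scipy.optimize import differential_evolution
def cost(t):
    cx,cy,a=t;d=R[:,:2]-[cx,cy];x=d@[np.cos(a),np.sin(a)];y=d@[-np.sin(a),np.cos(a)]
    m=np.maximum(abs(x)-99.5e-3,abs(y)-67.5e-3); ok=y<.06
    return -np.exp(-(m/.003)**2)[ok].sum()
r=differential_evolution(cost,[(.48,.56),(.08,.16),(-.5,0)],seed=1,popsize=30)
cx,cy,a=r.x; print("carton",r.x,np.degrees(a),-r.fun,len(R))
ex=np.array([np.cos(a),np.sin(a)]);ey=np.array([-ex[1],ex[0]])
print("pocket+",r.x[:2]+.05*ex,"pocket-",r.x[:2]-.05*ex,"hinge",r.x[:2]+.07*ey)
d=A[:,:2]-r.x[:2];x=d@ex;y=d@ey
m=(abs(x)<.09)&(y>.0)&(A[:,2]>.15); print("lid top",[(np.percentile(y[m],q).round(3),np.percentile(A[m,2],q).round(3)) for q in (2,50,98)])
for zc in (.12,.14,.16,.18,.2,.205):
    k=(abs(x)<.09)&(y>.05)&(abs(A[:,2]-zc)<.006); print(zc,k.sum(),y[k].min() if k.any() else 0,np.median(y[k]) if k.any() else 0,y[k].max() if k.any() else 0)
E
```

```text
[0.18175697 0.51908686 0.20152937] [[-9.43819577e-01  3.30461202e-01  1.76350613e-05]
 [ 3.30461202e-01  9.43819577e-01  1.27050944e-05]
 [-1.24457753e-05  1.78190203e-05 -1.00000000e+00]] 0.0187 0.08535934845022469 1.7
scene packed [0.46994519 0.12997396 0.10063575] [0.05703311 0.0547382  0.01004135] 411
side packed [0.46772148 0.13087777 0.09896785] [0.05515078 0.05551124 0.00978378] 626
carton [ 0.51674931  0.11948691 -0.22471382] -12.875153769355855 774.1530309547237 1505
pocket+ [0.56549221 0.10834554] pocket- [0.46800641 0.13062828] hinge [0.53234723 0.18772696]
lid top [(np.float64(0.095), np.float64(0.156)), (np.float64(0.12), np.float64(0.203)), (np.float64(0.136), np.float64(0.209))]
0.12 214 0.12059877676838895 0.12278268821840035 0.12455804869053534
0.14 225 0.1239442478634166 0.12641690556277893 0.12831160330563288
0.16 250 0.12738070967270634 0.1296745659967693 0.1316482381774863
0.18 251 0.13108931143160912 0.1331615436685707 0.13485766444676217
0.2 3844 0.09263293572865962 0.1209886898649825 0.13789444956506797
0.205 4688 0.09263293572865962 0.1150270859984277 0.13789444956506797
```

Request:
servo_tool(
  deltas="1 0 0 -25 0 0 -0.056; 1 0 0 -25 0 0 -0.056; 1 -9 -12 -10 0 0 0; 1 -18 -25 0 0 0 0; 1 -23 -32 0 0 0 0; 1 -23 -32 0 0 0 0; 1 -23 -32 0 0 0 0; 1 -23 -32 0 0 0 0",
)

```text
time_s: 2.47
position: [0.2609, 0.3292, 0.261]
tool_rot: [[-0.975, 0.224, -0.0], [0.224, 0.975, -0.0], [-0.0, -0.0, -1.0]]
ft_force: [1.8, 0.8, -0.9]
grip_width: 0.0855
gripper_force: 0.0
```

Request:
servo_tool(
  deltas="1 -23 -32 0 0 0 0; 1 -23 -32 0 0 0 0; 1 -23 -32 0 0 0 0; 1 -23 -32 0 0 0 0; 1 -23 -32 0 0 0 0; 1 -23 -32 0 0 0 0; 1 -23 -32 0 0 0 0; 1 -23 -32 0 0 0 0",
)

```text
time_s: 3.13
position: [0.3827, 0.0388, 0.2612]
tool_rot: [[-0.974, 0.225, 0.0], [0.225, 0.974, -0.0], [-0.0, -0.0, -1.0]]
ft_force: [1.7, 1.3, 0.2]
grip_width: 0.0855
gripper_force: 0.0
```

Request:
servo_tool(
  deltas="1 -23 -32 0 0 0 0; 1 -23 -32 0 0 0 0; 1 -23 -32 0 0 0 0; 1 -23 -32 0 0 0 0; 1 -23 -32 0 0 0 0; 1 -23 -32 0 0 0 0; 1 -20 -20 0 0 0 0; 1 -14 -14 0 0 0 0",
)

```text
time_s: 3.8
position: [0.5003, -0.2206, 0.2605]
tool_rot: [[-0.974, 0.227, -0.001], [0.227, 0.974, 0.0], [0.001, 0.0, -1.0]]
ft_force: [-0.2, -0.6, 0.2]
grip_width: 0.0851
gripper_force: 0.0
```

Request:
servo_tool(
  deltas="1 -6 -6 0 0 0 0; 1 0 0 0 0 0 0; 1 0 0 0 0 0 0",
)

```text
time_s: 4.05
position: [0.5044, -0.2241, 0.2613]
tool_rot: [[-0.975, 0.224, -0.001], [0.224, 0.975, 0.001], [0.001, 0.0, -1.0]]
ft_force: [0.6, 0.1, -0.4]
grip_width: 0.0855
gripper_force: 0.0
```

```bash
cat >> h.py <<'E'
def delta(target):
    o=env.observe(); return (np.array(o["tool_rot"]).T@(np.array(target)-o["position"])*1e3).round(1)
E
python3 - <<'E'
from h import *
o=env.observe(); print(o["time_s"],o["position"],o["tool_rot"],o["q"])
p=env.get_image("wrist"); save(p,"w0.png")
P=cloud(p); m=(abs(P[...,2]-.088)<.005)&(abs(P[...,0]-.547)<.04)&(abs(P[...,1]+.3455)<.04)
q=P[m]; print(len(q),q.mean(0),q.min(0),q.max(0)) if len(q) else 0
print(delta([.547,-.3455,.057]))
E
```

```text
4.05 [ 0.50436121 -0.22411333  0.26127395] [[-9.74699802e-01  2.23516936e-01 -6.89782680e-04]
 [ 2.23516506e-01  9.74699929e-01  6.48519425e-04]
 [ 8.17286204e-04  4.77933941e-04 -9.99999552e-01]] [-3.62536547e+01  2.00553097e+01  6.71957972e+01  6.60034158e-03
  9.28027370e+01 -1.13337661e+02]
1801 [ 0.5459226  -0.3468991   0.08824054] [ 0.51957689 -0.37632209  0.08314762] [ 0.57510136 -0.32026817  0.0907907 ]
[ -68.7 -109.3  204.6]
```

View pics/w0.png

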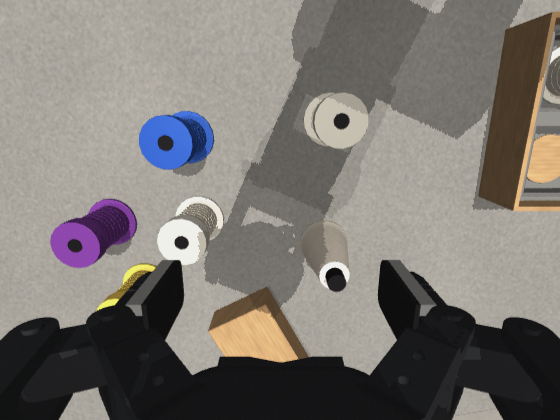

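The wrist view shows the target full white spool at (185,235). The blue look-alike is at (165,140), purple at (75,240) and the empty spool at (340,120).

Request:
servo_tool(
  deltas="1 -8 -12 0 0 0 0; 1 -16 -26 0 0 0 0; 1 -20 -32 0 0 0 0; 1 -16 -26 15 0 0 0; 1 -8 -14 25 0 0 0; 1 0 0 30 0 0 0; 1 0 0 20 0 0 0; 1 0 0 10 0 0 0",
)

```text
time_s: 4.77
position: [0.5458, -0.3453, 0.159]
tool_rot: [[-0.975, 0.222, -0.003], [0.222, 0.975, 0.003], [0.004, 0.002, -1.0]]
ft_force: [0.2, -0.6, -0.0]
grip_width: 0.0853
gripper_force: 0.0
```

Request:
servo_tool(
  deltas="1 0 0 0 0 0 0; 1 0 0 0 0 0 0",
)

```text
time_s: 4.93
position: [0.5471, -0.3465, 0.1629]
tool_rot: [[-0.975, 0.222, 0.001], [0.222, 0.975, -0.001], [-0.001, -0.001, -1.0]]
ft_force: [0.4, -0.7, 0.5]
grip_width: 0.0852
gripper_force: 0.0
```

```bash
python3 - <<'E'
from h import *
o=env.observe(); print(o["time_s"],o["position"])
for c in ("wrist","scene","side"):
    p=env.get_image(c)
    P=cloud(p); m=(abs(P[...,2]-.088)<.004)&(abs(P[...,0]-.547)<.04)&(abs(P[...,1]+.3455)<.04)
    q=P[m]
    if len(q): h=q[:,:2].astype(np.float32); print(c,len(q),q.mean(0),cv2.minEnclosingCircle(h))
print(delta([.5465,-.3465,.057]))
E
```

```text
4.9333 [ 0.54712166 -0.34651092  0.16290364]
wrist 3824 [ 0.54640231 -0.3480182   0.088297  ] ((0.5474500060081482, -0.3481341004371643), 0.028173543512821198)
scene 278 [ 0.54732252 -0.34605219  0.08867903] ((0.5463308095932007, -0.3480015695095062), 0.02874521166086197)
side 241 [ 0.54630514 -0.34645739  0.08736788] ((0.5467086434364319, -0.3464793264865875), 0.02984596975147724)
[  1.3   0.6 106.6]
```

Request:
servo_tool(
  deltas="1 0 0 10 0 0 0; 1 0 0 20 0 0 0; 1 0 0 24 0 0 0; 1 0 0 22 0 0 0; 1 0 0 16 0 0 0; 1 0 0 10 0 0 0; 1 0 0 5 0 0 0; 1 0 0 0 0 0 0",
)

```text
time_s: 5.75
position: [0.5467, -0.347, 0.0539]
tool_rot: [[-0.975, 0.223, -0.001], [0.223, 0.975, 0.001], [0.001, 0.0, -1.0]]
ft_force: [0.3, -0.1, -0.1]
grip_width: 0.0854
gripper_force: 0.0
```

Request:
servo_tool(
  deltas="0.85 0 0 0 0 0 0; 0.75 0 0 0 0 0 0; 0.68 0 0 0 0 0 0; 0.6 0 0 0 0 0 0; 0.55 0 0 0 0 0 0; 0.5 0 0 0 0 0 0; 0.5 0 0 0 0 0 0; 0.5 0 0 0 0 0 0",
  newtons=26,
)

```text
time_s: 6.42
position: [0.5476, -0.3472, 0.0564]
tool_rot: [[-0.975, 0.223, 0.002], [0.223, 0.975, -0.001], [-0.003, -0.001, -1.0]]
ft_force: [-0.4, 2.3, 9.5]
grip_width: 0.0426
gripper_force: 4.3
```

```bash
python3 - <<'E'
from h import *
o=env.observe(); print(o["ft_force"],o["grip_width"],o["gripper_force"])
p=env.get_image("wrist"); a=p["img"]; p2=env.get_image("scene"); p3=env.get_image("side")
b=cv2.resize(p2["img"][120:260,120:306],(400,300)); c=cv2.resize(p3["img"][80:220,190:376],(400,300))
im=np.hstack([np.vstack([b,c]),cv2.resize(a,(400,300)).repeat(1,0).tolist()+np.zeros((0,)).tolist() and np.vstack([cv2.resize(a,(400,300)),np.zeros((300,400,3),np.uint8)])])
cv2.imwrite("pics/g0.png",im[...,::-1].astype(np.uint8))
E
```

```text
[-0.38113976  2.2573294   9.49353172] 0.04255934741619798 4.282436509674881
```

View pics/g0.png

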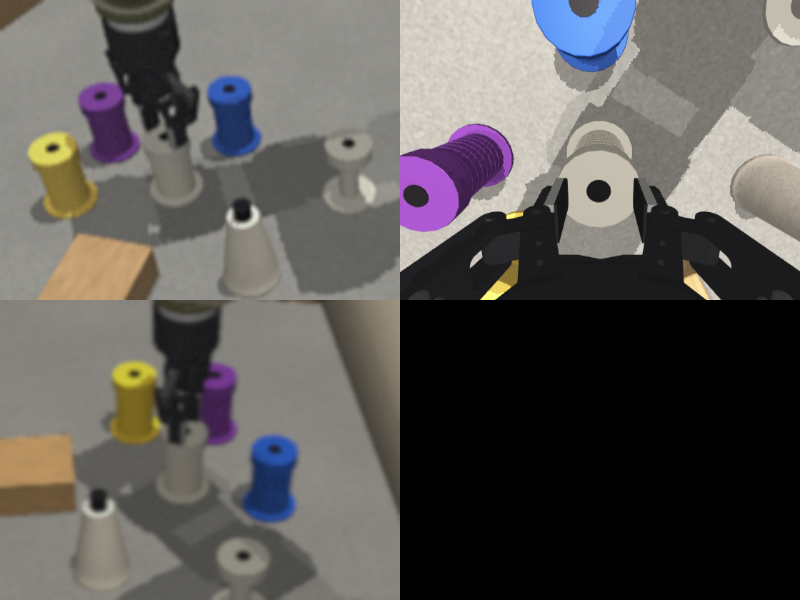

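The picture shows the fingers on the collar, but the pads look too close together at 43 mm. I'll measure where the collar is now.

```bash
python3 - <<'E'
from h import *
o=env.observe(); print(o["position"],o["time_s"])
for c in ("wrist","scene","side"):
    p=env.get_image(c)
    if c=="wrist": save(p,"w1.png",(180,140,380,420),2.1)
    P=cloud(p); I=p["img"].astype(int).sum(-1)
    m=(abs(P[...,2]-.09)<.012)&(np.hypot(P[...,0]-.547,P[...,1]+.347)<.045)&(I>300)
    q=P[m]
    print(c,len(q),np.percentile(q,[2,50,98],axis=0).round(4).tolist(),cv2.minEnclosingCircle(q[:,:2].astype(np.float32)))
    A=np.c_[q[:,:2],np.ones(len(q))]; print(np.linalg.lstsq(A,q[:,2],rcond=None)[0])
    m=(abs(P[...,2]-.005)<.004)&(np.hypot(P[...,0]-.547,P[...,1]+.347)<.06)&(I>330); q=P[m]
    if len(q)>10: print(" flange",len(q),cv2.minEnclosingCircle(q[:,:2].astype(np.float32)))
E
```

```text
[ 0.54761281 -0.34722109  0.05637317] 6.5667
wrist 8819 [[0.5206, -0.3693, 0.0814], [0.5425, -0.3465, 0.0882], [0.572, -0.3234, 0.0903]] ((0.5469281673431396, -0.3467547297477722), 0.02976967766880989)
[ 0.0207436  -0.00450435  0.07526701]
 flange 3177 ((0.5467808246612549, -0.34695830941200256), 0.05991421267390251)
scene 162 [[0.5312, -0.3722, 0.0789], [0.5611, -0.3484, 0.0884], [0.5731, -0.3219, 0.0909]] ((0.5471513271331787, -0.3477448523044586), 0.028459738940000534)
[-0.05321871 -0.08698617  0.08670092]
 flange 152 ((0.5324206948280334, -0.35730600357055664), 0.05080491304397583)
side 109 [[0.5221, -0.3626, 0.0792], [0.5347, -0.3384, 0.0868], [0.5722, -0.3208, 0.09]] ((0.5468236207962036, -0.3446982502937317), 0.0269188079982996)
[-0.01173474 -0.09563903  0.06000252]
 flange 83 ((0.5347116589546204, -0.35585933923721313), 0.04525616392493248)
```

View pics/w1.png

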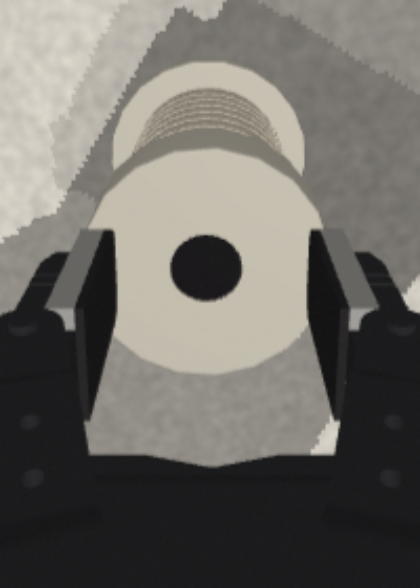

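```bash
python3 - <<'E'
from h import *
o=env.observe();R=np.array(o["tool_rot"])
p=env.get_image("wrist");P=cloud(p)
L=(P-o["position"])@R*1e3
for x,y in [(112,250),(105,300),(95,350),(90,390),(62,290),(80,260),(312,250),(320,300),(335,350),(340,290),(360,300),(205,200),(130,260),(300,260)]:
    u=180+x/2.1;v=140+y/2.1
    print((x,y),L[int(v),int(u)].round(1),P[int(v),int(u)].round(4))
E
```

```text
(112, 250) [  6.3 -21.  -37.1] [ 0.5367 -0.3662  0.0934]
(105, 300) [  0.6 -21.  -47.6] [ 0.5422 -0.3675  0.104 ]
(95, 350) [ -1.9 -20.9 -61.7] [ 0.5446 -0.3679  0.1181]
(90, 390) [ -5.7 -21.1 -68.2] [ 0.5483 -0.369   0.1246]
(62, 290) [ 10.  -26.3 -61.8] [ 0.5318 -0.3706  0.1182]
(80, 260) [ 10.9 -24.9 -50.9] [ 0.5313 -0.369   0.1072]
(312, 250) [  5.8  21.8 -35.7] [ 0.5467 -0.3247  0.0921]
(320, 300) [  2.2  21.6 -50.3] [ 0.5502 -0.3256  0.1067]
(335, 350) [  1.4  21.7 -66.8] [ 0.5509 -0.3257  0.1232]
(340, 290) [ 10.7  22.6 -62.9] [ 0.5421 -0.3227  0.1192]
(360, 300) [ 10.8  25.6 -66.3] [ 0.5426 -0.3197  0.1226]
(205, 200) [ 16.   -1.3 -32.2] [ 0.5317 -0.3449  0.0885]
(130, 260) [  2.1 -18.1 -32.2] [ 0.5415 -0.3643  0.0886]
(300, 260) [  2.   19.7 -31.9] [ 0.55   -0.3276  0.0882]
```

```bash
python3 - <<'E'
from h import *
o=env.observe();R=np.array(o["tool_rot"])
for c in ("scene","side"):
    p=env.get_image(c);P=cloud(p);L=(P-o["position"])@R*1e3;I=p["img"].astype(int).sum(-1)
    m=(I<150)&(abs(L[...,0])<25)&(abs(L[...,1])<60)&(L[...,2]>-75)&(P[...,2]>.03)
    q=L[m]; q=q[np.argsort(-q[:,2])]; print(c,len(q)); print(q[:40:2].round(0).tolist())
    n=m.copy(); v,u=np.where(m); print(u.min(),u.max(),v.min(),v.max())
E
```

```text
scene 121
[[-2.0, -1.0, -32.0], [2.0, -2.0, -32.0], [-0.0, -3.0, -33.0], [1.0, -24.0, -33.0], [-2.0, 7.0, -36.0], [5.0, -20.0, -36.0], [8.0, -21.0, -37.0], [6.0, -22.0, -38.0], [-0.0, -21.0, -39.0], [4.0, -22.0, -39.0], [-5.0, -23.0, -42.0], [3.0, 33.0, -42.0], [-0.0, -20.0, -43.0], [6.0, 34.0, -43.0], [-3.0, -21.0, -44.0], [9.0, -24.0, -45.0], [-5.0, 35.0, -45.0], [1.0, -21.0, -45.0], [5.0, 31.0, -46.0], [-1.0, 36.0, -46.0]]
185 206 167 187
side 87
[[-1.0, -24.0, -33.0], [-3.0, -21.0, -35.0], [-1.0, -24.0, -36.0], [7.0, -25.0, -38.0], [5.0, -24.0, -38.0], [2.0, -23.0, -41.0], [-0.0, -21.0, -42.0], [11.0, -21.0, -42.0], [10.0, -24.0, -43.0], [8.0, -22.0, -43.0], [-0.0, 29.0, -43.0], [4.0, 34.0, -46.0], [5.0, -22.0, -46.0], [3.0, -20.0, -46.0], [7.0, 35.0, -47.0], [-3.0, 36.0, -48.0], [6.0, 33.0, -48.0], [-1.0, -24.0, -49.0], [10.0, -23.0, -50.0], [4.0, -25.0, -50.0]]
269 284 122 146
```

Request:
servo_tool(
  deltas="0.6 0 0 0 0 0 0; 0.75 0 0 0 0 0 0; 0.9 0 0 0 0 0 0; 1 0 0 0 0 0 0; 1 0 0 0 0 0 0; 1 0 0 0 0 0 0",
)

```text
time_s: 7.37
position: [0.5468, -0.3471, 0.0544]
tool_rot: [[-0.975, 0.223, -0.0], [0.223, 0.975, 0.0], [0.0, 0.0, -1.0]]
ft_force: [-0.1, 0.0, -0.5]
grip_width: 0.0853
gripper_force: 0.0
```

```bash
python3 - <<'E'
from h import *
o=env.observe();R=np.array(o["tool_rot"]);print(o["position"],o["grip_width"],o["ft_force"])
for c in ("scene","side","wrist"):
    p=env.get_image(c);P=cloud(p);L=(P-o["position"])@R*1e3;I=p["img"].astype(int).sum(-1)
    m=(I<150)&(abs(L[...,0])<25)&(abs(L[...,1])<60)&(abs(L[...,1])>34)&(L[...,2]>-75)&(P[...,2]>.03)
    q=L[m]; q=q[np.argsort(-q[:,2])]; print(c,len(q)); print(q[:16].round(0).tolist())
    m=(abs(P[...,2]-.088)<.005)&(np.hypot(P[...,0]-.547,P[...,1]+.347)<.04)&(I>300);q=P[m]
    print(len(q),q.mean(0),cv2.minEnclosingCircle(q[:,:2].astype(np.float32)))
E
```

```text
[ 0.54678614 -0.3471012   0.05436457] 0.08528469482829387 [-0.12204722  0.04814953 -0.45142821]
scene 91
[[3.0, -45.0, -45.0], [9.0, -45.0, -45.0], [-2.0, -43.0, -46.0], [4.0, -46.0, -47.0], [-5.0, -43.0, -48.0], [-1.0, -42.0, -50.0], [4.0, -42.0, -50.0], [9.0, -43.0, -50.0], [7.0, -44.0, -50.0], [-4.0, -43.0, -51.0], [-8.0, -42.0, -51.0], [10.0, -44.0, -52.0], [-7.0, -43.0, -53.0], [-1.0, -42.0, -53.0], [2.0, 55.0, -54.0], [3.0, -42.0, -54.0]]
210 [ 0.55193908 -0.3490133   0.08843708] ((0.5450103282928467, -0.3468942940235138), 0.030078856274485588)
side 94
[[7.0, -44.0, -43.0], [1.0, -45.0, -43.0], [-1.0, -43.0, -45.0], [10.0, -44.0, -47.0], [-4.0, -43.0, -47.0], [-1.0, -44.0, -47.0], [2.0, -44.0, -47.0], [4.0, -45.0, -48.0], [8.0, -41.0, -48.0], [6.0, -40.0, -48.0], [1.0, -46.0, -49.0], [-6.0, -43.0, -49.0], [10.0, -44.0, -50.0], [-7.0, -46.0, -50.0], [-5.0, -46.0, -51.0], [-3.0, -41.0, -51.0]]
119 [ 0.53597951 -0.34501651  0.08717775] ((0.5412104725837708, -0.34803250432014465), 0.02838931605219841)
wrist 3722
[[6.0, 43.0, -43.0], [-1.0, -43.0, -43.0], [5.0, 43.0, -43.0], [5.0, -43.0, -44.0], [-3.0, 43.0, -44.0], [6.0, 43.0, -44.0], [-9.0, -43.0, -44.0], [-0.0, 43.0, -44.0], [-6.0, -42.0, -44.0], [4.0, 43.0, -44.0], [3.0, 43.0, -44.0], [5.0, 43.0, -44.0], [-7.0, -42.0, -44.0], [-5.0, -42.0, -44.0], [1.0, -43.0, -44.0], [3.0, -43.0, -44.0]]
9561 [ 0.54549315 -0.34768653  0.08817274] ((0.547520637512207, -0.3480541408061981), 0.028216205537319183)
```

The depth readings show the fingertips about 30 mm higher than the reported TCP: -43 mm when open and -32 mm half shut. The pads had closed above the collar and pressed lightly on its top (about 9 N). The spool hasn't moved. I'll go 26 mm lower and grip again.

Request:
servo_tool(
  deltas="1 0 0 4 0 0 0; 1 0 0 6 0 0 0; 1 0 0 6 0 0 0; 1 0 0 5 0 0 0; 1 0 0 3 0 0 0; 1 0 0 2 0 0 0; 1 0 0 0 0 0 0",
)

```text
time_s: 8.1
position: [0.5467, -0.347, 0.028]
tool_rot: [[-0.975, 0.223, -0.001], [0.223, 0.975, 0.001], [0.001, 0.0, -1.0]]
ft_force: [-0.6, 0.5, -0.7]
grip_width: 0.0854
gripper_force: 0.0
```

Request:
servo_tool(
  deltas="0.85 0 0 0 0 0 0; 0.78 0 0 0 0 0 0; 0.72 0 0 0 0 0 0; 0.68 0 0 0 0 0 0; 0.65 0 0 0 0 0 0; 0.62 0 0 0 0 0 0; 0.6 0 0 0 0 0 0; 0.6 0 0 0 0 0 0",
  newtons=26,
)

```text
time_s: 8.77
position: [0.547, -0.3476, 0.0291]
tool_rot: [[-0.975, 0.223, 0.001], [0.223, 0.975, -0.001], [-0.001, -0.001, -1.0]]
ft_force: [-0.8, -1.6, 4.6]
grip_width: 0.0538
gripper_force: 27.3
```

```bash
python3 - <<'E'
from h import *
o=env.observe();R=np.array(o["tool_rot"]);print(o["position"],o["grip_width"],o["ft_force"],o["gripper_force"])
for c in ("scene","side"):
    p=env.get_image(c);P=cloud(p);L=(P-o["position"])@R*1e3;I=p["img"].astype(int).sum(-1)
    m=(I<150)&(abs(L[...,0])<15)&(abs(L[...,1])<50)&(abs(L[...,1])>24)&(L[...,2]>-75)&(P[...,2]>.03)
    q=L[m]; q=q[np.argsort(-q[:,2])]; print(c,len(q)); print(q[:8].round(0).tolist())
E
```

```text
[ 0.54702116 -0.34761099  0.02906497] 0.05376921640566998 [-0.80267935 -1.56680656  4.57950975] 27.337375581264496
scene 60
[[-3.0, 34.0, -43.0], [-1.0, 39.0, -44.0], [-3.0, 38.0, -44.0], [2.0, 41.0, -46.0], [5.0, 41.0, -47.0], [3.0, 39.0, -48.0], [-2.0, 38.0, -48.0], [-1.0, 40.0, -48.0]]
side 49
[[0.0, 38.0, -42.0], [3.0, 38.0, -43.0], [-5.0, 38.0, -44.0], [3.0, 37.0, -45.0], [0.0, 38.0, -45.0], [-1.0, 42.0, -48.0], [-5.0, 39.0, -48.0], [6.0, 39.0, -48.0]]
```

Request:
servo_tool(
  deltas="0.55 0 0 -2 0 0 0; 0.55 0 0 -4 0 0 0; 0.55 0 0 -6 0 0 0; 0.55 0 0 -6 0 0 0; 0.55 0 0 -4 0 0 0; 0.55 0 0 -2 0 0 0; 0.55 0 0 0 0 0 0; 0.55 0 0 0 0 0 0",
)

```text
time_s: 9.53
position: [0.5468, -0.347, 0.0525]
tool_rot: [[-0.975, 0.223, -0.0], [0.223, 0.975, 0.0], [0.0, 0.0, -1.0]]
ft_force: [-0.2, 0.4, -2.9]
grip_width: 0.0541
gripper_force: 27.9
```

```bash
python3 - <<'E'
from h import *
o=env.observe();R=np.array(o["tool_rot"]);print(o["position"],o["grip_width"],o["ft_force"],o["gripper_force"])
ims=[]
for c in ("wrist","side"):
    p=env.get_image(c);P=cloud(p);I=p["img"].astype(int).sum(-1)
    m=(abs(P[...,2]-.111)<.01)&(np.hypot(P[...,0]-.547,P[...,1]+.347)<.035)&(I>280);q=P[m]
    if len(q):print(c,len(q),q.mean(0),np.percentile(q[:,2],[5,50,95]),np.linalg.lstsq(np.c_[q[:,:2],np.ones(len(q))],q[:,2],rcond=None)[0][:2])
    ims.append(cv2.resize(p["img"],(400,300)) if c=="wrist" else cv2.resize(p["img"][80:200,220:380],(400,300)))
cv2.imwrite("pics/l0.png",np.hstack(ims)[...,::-1])
E
```

```text
[ 0.54680762 -0.34702393  0.05250963] 0.05410483243576745 [-0.17063468  0.36169335 -2.93026962] 27.929069995880127
wrist 14317 [ 0.54412869 -0.34617571  0.1115271 ] [0.10752457 0.11185189 0.11292846] [ 0.03034083 -0.01518581]
side 106 [ 0.53265782 -0.34087784  0.11011726] [0.10480925 0.11070999 0.11346641] [ 0.02116417 -0.07674068]
```

View pics/l0.png

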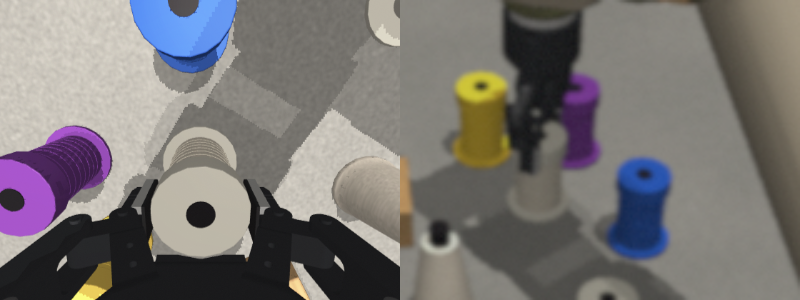

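Held upright and level: the collar top rose 24 mm and the load is about 3 N. Next I'll raise it and carry it towards the carton, stopping short to measure the pocket with the wrist camera.

Request:
servo_tool(
  deltas="0.55 0 0 -6 0 0 0; 0.55 0 0 -14 0 0 0; 0.55 0 0 -20 0 0 0; 0.55 0 0 -22 0 0 0; 0.55 0 0 -22 0 0 0; 0.55 0 4 -16 0 0 0; 0.55 2 10 -8 0 0 0; 0.55 3 16 -2 0 0 0",
)

```text
time_s: 10.3
position: [0.5489, -0.3171, 0.1639]
tool_rot: [[-0.975, 0.224, 0.002], [0.224, 0.975, -0.002], [-0.002, -0.001, -1.0]]
ft_force: [0.0, -0.2, -2.3]
grip_width: 0.0542
gripper_force: 28.2
```

Request:
servo_tool(
  deltas="0.55 4 22 0 0 0 0; 0.55 5 26 0 0 0 0; 0.55 5 28 0 0 0 0; 0.55 5 28 0 0 0 0; 0.55 5 28 0 0 0 0; 0.55 5 28 0 0 0 0; 0.55 5 28 0 0 0 0; 0.55 5 28 0 0 0 0",
)

```text
time_s: 10.97
position: [0.5576, -0.0945, 0.1615]
tool_rot: [[-0.975, 0.222, -0.002], [0.222, 0.975, 0.001], [0.002, 0.001, -1.0]]
ft_force: [0.7, 0.1, -3.0]
grip_width: 0.0543
gripper_force: 28.2
```

Request:
servo_tool(
  deltas="0.55 5 26 0 0 0 0; 0.55 5 22 0 0 0 0; 0.55 4 16 0 0 0 0; 0.55 3 10 0 0 0 0; 0.55 2 4 0 0 0 0; 0.55 0 0 0 0 0 0; 0.55 0 0 0 0 0 0",
)

```text
time_s: 11.55
position: [0.5574, -0.0175, 0.1623]
tool_rot: [[-0.975, 0.223, -0.0], [0.223, 0.975, -0.0], [0.0, -0.0, -1.0]]
ft_force: [-0.5, -0.1, -2.4]
grip_width: 0.0542
gripper_force: 28.2
```

```bash
python3 - <<'E'
from h import *
from scipy.optimize import differential_evolution
o=env.observe();R=np.array(o["tool_rot"]);print(o["time_s"],o["position"],o["grip_width"],o["ft_force"],o["gripper_force"],o["q"])
p=env.get_image("wrist"); save(p,"w2.png")
P=cloud(p)
for f,z in ((env.spot_point,.012),):
    for n in ("pad","packed_spool"): print(n,[(b["conf"],world(p,*b["uv"],z=z)) for b in f(n,p)][:2])
m=(abs(P[...,2]-.015)<.003)&(np.hypot(P[...,0]-.5655,P[...,1]-.108)<.05); q=P[m]; I=p["img"][m].astype(int)
k=I[:,0]-I[:,2]>30; print("pad px",k.sum()); 
if k.sum()>30: print(cv2.minEnclosingCircle(q[k][:,:2].astype(np.float32)),q[k].mean(0))
Q=P.reshape(-1,3);Q=Q[(abs(Q[:,0]-.52)<.17)&(abs(Q[:,1]-.12)<.15)&(abs(Q[:,2]-.07)<.003)]
def cost(t):
    cx,cy,a=t;d=Q[:,:2]-[cx,cy];x=d@[np.cos(a),np.sin(a)];y=d@[-np.sin(a),np.cos(a)]
    m=np.maximum(abs(x)-99.5e-3,abs(y)-67.5e-3)
    return -np.exp(-(m/.003)**2)[y<.06].sum()
r=differential_evolution(cost,[(.48,.56),(.08,.16),(-.4,-.1)],seed=1,popsize=30); cx,cy,a=r.x
print("carton",r.x,-r.fun,len(Q),"pocket",cx+.05*np.cos(a),cy+.05*np.sin(a))
E
```

```text
11.55 [ 0.5574254  -0.0174865   0.16227663] 0.05416418100734185 [-0.53990052 -0.11913074 -2.35187042] 28.176329433918 [-1.39504818e+01  2.43596693e+01  7.69520885e+01 -1.72486917e-02
  7.87115417e+01 -9.10643287e+01]
pad [(0.66, array([0.56739041, 0.10954185, 0.012     ]))]
packed_spool [(0.66, array([0.467761  , 0.12932608, 0.012     ]))]
pad px 3124
((0.5659273266792297, 0.10819660127162933), 0.03153882920742035) [0.56480102 0.10783524 0.01514597]
carton [ 0.51627086  0.11876771 -0.22012698] 2070.7915599036824 9961 pocket 0.5650643480743249 0.1078500292476694
```

View pics/w2.png

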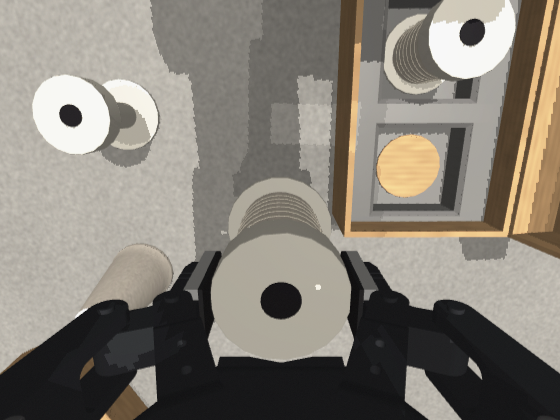

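The pocket with its pad is at (408,165) in the wrist view, and two fits put it at (0.5655, 0.108). The packed spool is at (465,45).

Request:
servo_tool(
  deltas="0.55 2 8 0 0 0 0; 0.55 3 18 0 0 0 0; 0.55 4 25 0 0 0 0; 0.55 4 25 0 0 0 0; 0.55 3 24 0 0 0 0; 0.55 3 16 0 0 0 0; 0.55 1 8 0 0 0 0; 0.55 0 0 0 0 0 0",
)

```text
time_s: 12.37
position: [0.5657, 0.1095, 0.1624]
tool_rot: [[-0.975, 0.221, -0.0], [0.221, 0.975, 0.0], [0.0, 0.0, -1.0]]
ft_force: [0.7, -0.2, -2.0]
grip_width: 0.0542
gripper_force: 28.2
```

Request:
servo_tool(
  deltas="0.55 0 0 0 0 0 0; 0.55 0 0 5 0 0 0; 0.55 0 0 12 0 0 0; 0.55 0 0 14 0 0 0; 0.55 0 0 12 0 0 0; 0.55 0 0 5 0 0 0; 0.55 0 0 0 0 0 0; 0.55 0 0 0 0 0 0",
)

```text
time_s: 13.03
position: [0.566, 0.1075, 0.1147]
tool_rot: [[-0.975, 0.224, 0.0], [0.224, 0.975, -0.0], [-0.0, -0.0, -1.0]]
ft_force: [-0.1, 0.1, -1.9]
grip_width: 0.0547
gripper_force: 28.3
```

```bash
python3 - <<'E'
from h import *
o=env.observe();R=np.array(o["tool_rot"]);print(o["time_s"],o["position"],o["ft_force"],o["gripper_force"])
p=env.get_image("wrist");P=cloud(p); zt=o["position"][2]+.0595
m=(abs(P[...,2]-zt)<.004)&(np.hypot(P[...,0]-.5655,P[...,1]-.108)<.04)&(p["img"].astype(int).sum(-1)>280);q=P[m]
print("held",q.mean(0),cv2.minEnclosingCircle(q[:,:2].astype(np.float32)))
zf=o["position"][2]-.0285+.005
for c in ("scene","side"):
    p=env.get_image(c);P=cloud(p);I=p["img"].astype(int).sum(-1)
    m=(abs(P[...,2]-zf)<.003)&(np.hypot(P[...,0]-.5655,P[...,1]-.108)<.045)&(I>280);q=P[m]
    if len(q)>5: print(c,len(q),cv2.minEnclosingCircle(q[:,:2].astype(np.float32)))
print(delta([.5655,.108,.0435]))
E
```

```text
13.0333 [0.56602193 0.10754114 0.11471856] [-0.13611269  0.09230206 -1.91345666] 28.250858187675476
held [0.56448084 0.10823985 0.1740807 ] ((0.5609564781188965, 0.10902658849954605), 0.03416077420115471)
scene 218 ((0.5664575099945068, 0.10710907727479935), 0.0332048125565052)
side 203 ((0.5661393404006958, 0.10726887732744217), 0.03284966200590134)
[ 0.9 -0.1 71.8]
```

Request:
servo_tool(
  deltas="0.55 1 0 5 0 0 0; 0.55 0 0 10 0 0 0; 0.55 0 0 12 0 0 0; 0.55 0 0 12 0 0 0; 0.55 0 0 10 0 0 0; 0.55 0 0 7 0 0 0; 0.55 0 0 4 0 0 0; 0.55 0 0 2 0 0 0",
)

```text
time_s: 13.85
position: [0.5647, 0.1084, 0.0518]
tool_rot: [[-0.975, 0.223, -0.001], [0.223, 0.975, 0.0], [0.001, -0.0, -1.0]]
ft_force: [0.0, 0.4, -2.7]
grip_width: 0.0545
gripper_force: 28.3
```

Request:
servo_tool(
  deltas="0.55 0 0 2 0 0 0; 0.55 0 0 2 0 0 0; 0.55 0 0 1 0 0 0; 0.55 0 0 1 0 0 0; 0.55 0 0 0 0 0 0",
)

```text
time_s: 14.27
position: [0.5648, 0.1084, 0.0466]
tool_rot: [[-0.975, 0.223, 0.0], [0.223, 0.975, -0.0], [-0.0, 0.0, -1.0]]
ft_force: [-0.1, 0.5, -3.2]
grip_width: 0.0542
gripper_force: 28.3
```

Request:
servo_tool(
  deltas="0.55 0 0 0.7 0 0 0; 0.55 0 0 0.7 0 0 0; 0.55 0 0 0.6 0 0 0; 0.55 0 0 0 0 0 0",
)

```text
time_s: 14.6
position: [0.5648, 0.1084, 0.0444]
tool_rot: [[-0.975, 0.223, -0.0], [0.223, 0.975, 0.0], [0.0, -0.0, -1.0]]
ft_force: [-0.4, -0.2, -2.2]
grip_width: 0.0539
gripper_force: 28.3
```

Request:
servo_tool(
  deltas="0.55 0 0 0.5 0 0 0; 0.55 0 0 0.5 0 0 0; 0.55 0 0 0 0 0 0",
)

```text
time_s: 14.85
position: [0.5651, 0.1083, 0.044]
tool_rot: [[-0.975, 0.223, 0.001], [0.223, 0.975, -0.0], [-0.001, 0.0, -1.0]]
ft_force: [-1.0, -0.5, 2.7]
grip_width: 0.054
gripper_force: 28.7
```

It's resting on the pad (the force changed sign). Now I'll release gently and withdraw straight up.

Request:
servo_tool(
  deltas="0.62 0 0 0 0 0 0; 0.66 0 0 0 0 0 0; 0.7 0 0 0 0 0 0; 0.74 0 0 0 0 0 0; 0.8 0 0 0 0 0 0; 0.8 0 0 0 0 0 0; 0.8 0 0 0 0 0 0",
)

```text
time_s: 15.43
position: [0.5648, 0.1084, 0.0434]
tool_rot: [[-0.975, 0.223, -0.0], [0.223, 0.975, 0.0], [0.0, 0.0, -1.0]]
ft_force: [0.4, -1.1, -0.5]
grip_width: 0.0681
gripper_force: 0.0
```

Request:
servo_tool(
  deltas="0.8 0 0 -3 0 0 0; 0.8 0 0 -8 0 0 0; 0.8 0 0 -15 0 0 0; 0.8 0 0 -25 0 0 0; 0.8 0 0 -30 0 0 0; 0.8 0 0 -35 0 0 0; 0.8 0 0 -35 0 0 0; 0.8 0 0 -35 0 0 0",
)

```text
time_s: 16.1
position: [0.5644, 0.1084, 0.2322]
tool_rot: [[-0.975, 0.223, 0.001], [0.223, 0.975, -0.0], [-0.001, 0.0, -1.0]]
ft_force: [-0.4, -0.1, -0.2]
grip_width: 0.0683
gripper_force: 0.0
```

Request:
servo_tool(
  deltas="0.5 0 0 -20 0 0 0; 0.2 0 0 -10 0 0 0; 0 0 0 0 0 0 0; 0 0 0 0 0 0 0; 0 0 0 0 0 0 0; 0 0 0 0 0 0 0",
)

```text
time_s: 16.6
position: [0.5644, 0.1083, 0.2584]
tool_rot: [[-0.975, 0.223, -0.002], [0.223, 0.975, 0.0], [0.002, -0.0, -1.0]]
ft_force: [0.4, -0.8, -0.7]
grip_width: 0.0
gripper_force: 0.0
```

```bash
python3 - <<'E'
from h import *
o=env.observe();R=np.array(o["tool_rot"]);print(o["time_s"],o["position"],o["grip_width"],o["ft_force"])
for c in ("scene","side","wrist"):
    p=env.get_image(c);P=cloud(p);I=p["img"].astype(int).sum(-1)
    for n,x,y in (("sp",.5655,.108),("pk",.468,.1305)):
        m=(abs(P[...,2]-.102)<.006)&(np.hypot(P[...,0]-x,P[...,1]-y)<.036)&(I>280);q=P[m]
        if len(q)>10: print(c,n,len(q),q.mean(0).round(4),np.linalg.lstsq(np.c_[q[:,:2],np.ones(len(q))],q[:,2],rcond=None)[0][:2].round(3))
    L=(P-o["position"])@R*1e3
    m=(I<150)&(abs(L[...,0])<20)&(abs(L[...,1])<30)&(L[...,2]>-75)&(L[...,2]<20);q=L[m];q=q[np.argsort(-q[:,2])];print(" tip",q[:60:6].round(0).tolist())
    if c!="wrist":
        save(p,f"{c}2.png",(300,140,520,340) if c=="scene" else (150,220,370,420),3)
E
```

```text
16.6 [0.56440101 0.10834681 0.25839506] 2.013491411546745e-05 [ 0.42687436 -0.77101446 -0.70990959]
scene sp 448 [0.5673 0.1084 0.1034] [-0.034 -0.009]
scene pk 377 [0.4695 0.1302 0.1007] [-0.015 -0.   ]
 tip [[-11.0, 0.0, -37.0], [-6.0, 9.0, -41.0], [-4.0, 9.0, -43.0], [4.0, 13.0, -46.0], [-5.0, 9.0, -47.0], [-5.0, 12.0, -49.0], [-6.0, -11.0, -50.0], [-5.0, -12.0, -51.0], [4.0, 14.0, -53.0], [-10.0, 0.0, -55.0]]
side sp 535 [0.5645 0.1095 0.102 ] [ 0.002 -0.02 ]
side pk 568 [0.4676 0.1301 0.0992] [-0.004 -0.003]
 tip [[-1.0, 11.0, -40.0], [-4.0, 11.0, -42.0], [-3.0, 10.0, -44.0], [4.0, 13.0, -46.0], [6.0, 12.0, -48.0], [5.0, 14.0, -50.0], [-3.0, 13.0, -51.0], [3.0, 13.0, -53.0], [6.0, 13.0, -55.0], [7.0, 13.0, -59.0]]
wrist sp 2122 [0.5645 0.1078 0.1032] [ 0.008 -0.001]
wrist pk 2659 [0.468  0.1292 0.1004] [ 0.    -0.002]
 tip [[10.0, 1.0, -34.0], [11.0, 0.0, -36.0], [11.0, 1.0, -37.0], [10.0, -0.0, -37.0], [6.0, 11.0, -37.0], [10.0, 0.0, -38.0], [6.0, 9.0, -38.0], [11.0, 1.0, -38.0], [7.0, 9.0, -38.0], [11.0, 1.0, -38.0]]
```

View pics/scene2.png

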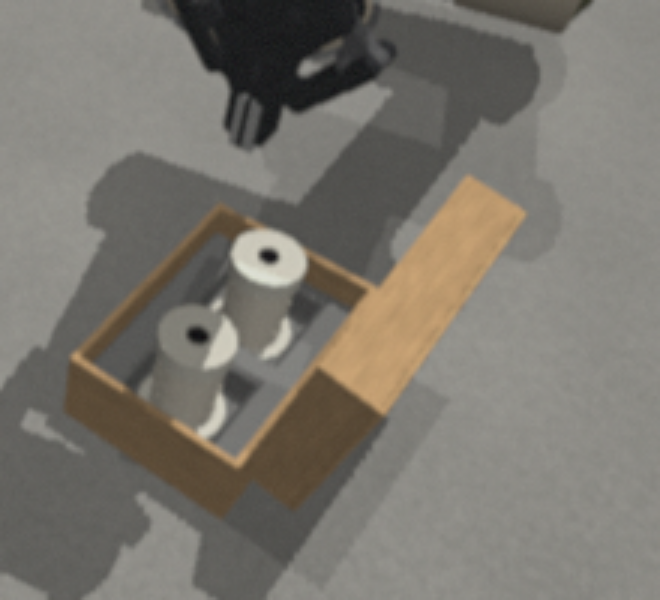

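The spool stands upright on the pad (collar top at 0.103 m, level) and the packed spool is unmoved. In the crop the lid stands open on the right, with its top edge from (470,185) to (380,410). I'll take the shut fingers over behind it.

Request:
servo_tool(
  deltas="0 4 8 0 0 0 0; 0 8 20 0 0 0 0; 0 9 28 0 0 0 0; 0 9 34 0 0 0 0; 0 9 34 0 0 0 0; 0 6 30 0 0 0 0; 0 4 20 0 0 0 0; 0 0 11 0 0 0 0",
)

```text
time_s: 17.42
position: [0.5573, 0.3027, 0.2591]
tool_rot: [[-0.975, 0.22, -0.001], [0.22, 0.975, 0.0], [0.001, 0.0, -1.0]]
ft_force: [0.2, -0.2, 0.4]
grip_width: -0.0
gripper_force: 0.0
```

Request:
servo_tool(
  deltas="0 0 0 8 0 0 0; 0 0 0 18 0 0 0; 0 0 0 25 0 0 0; 0 0 0 25 0 0 0; 0 0 0 18 0 0 0; 0 0 0 9 0 0 0; 0 0 0 0 0 0 0; 0 0 0 0 0 0 0",
)

```text
time_s: 18.08
position: [0.5587, 0.299, 0.157]
tool_rot: [[-0.975, 0.224, 0.0], [0.224, 0.975, -0.0], [-0.0, 0.0, -1.0]]
ft_force: [-0.1, -0.4, 1.0]
grip_width: -0.0003
gripper_force: 0.0
```

```bash
cat >> h.py <<'E'
C=np.array([.5163,.1191]);a=-.2215
EX=np.array([np.cos(a),np.sin(a)]);EY=np.array([-EX[1],EX[0]])
def carton(P): d=P[...,:2]-C; return np.stack([d@EX,d@EY,P[...,2]],-1)*1e3
def look():
    o=env.observe();R=np.array(o["tool_rot"]);print(o["time_s"],"tcp carton",carton(np.array(o["position"])).round(1),o["ft_force"])
    for c in ("scene","side"):
        p=env.get_image(c);P=carton(cloud(p));I=p["img"].astype(int);s=I.sum(-1)
        m=(s<150)&(abs(P[...,0]-carton(o["position"])[0])<15)&(P[...,2]>80)&(abs(P[...,1]-carton(o["position"])[1])<25)
        q=P[m];q=q[np.argsort(q[:,2])] if len(q) else q;print(c,"finger",len(q),q[:24:3].round(0).tolist())
        br=(I[...,0]-I[...,2]>30)&(abs(P[...,0])<85)&(P[...,2]>90)&(P[...,1]>-100)&(P[...,1]<180)
        q=P[br]
        if len(q)<30: continue
        t=(np.arctan2(q[:,2]-70,70-q[:,1]))
        r=np.hypot(q[:,2]-70,70-q[:,1]); f=r>np.percentile(r,99); print("  far edge r",r[f].mean().round(1),"theta edge",(t[f].mean()-np.arctan2(44,140)).round(3),"tcp")
E
python3 - <<'E'
from h import *
look()
E
```

```text
18.0833 tcp carton [  1.8 184.8 157. ] [-0.11455808 -0.42830742  0.95788099]
scene finger 778 [[11.0, 186.0, 193.0], [6.0, 194.0, 196.0], [7.0, 195.0, 198.0], [7.0, 177.0, 199.0], [8.0, 193.0, 200.0], [9.0, 174.0, 200.0], [8.0, 175.0, 201.0], [8.0, 173.0, 202.0]]
  far edge r 430.9 theta edge 1.454 tcp
side finger 250 [[-3.0, 197.0, 196.0], [-5.0, 196.0, 201.0], [-5.0, 199.0, 203.0], [-5.0, 195.0, 207.0], [-5.0, 194.0, 211.0], [-5.0, 198.0, 213.0], [-9.0, 186.0, 214.0], [-9.0, 185.0, 218.0]]
  far edge r 435.5 theta edge 1.43 tcp
```

```bash
cat > plan.py <<'E'
from h import *
def traj(th,s=122,w=12,tip=32):
    y=70-s*np.cos(th)+44*np.sin(th)+w; z=70+s*np.sin(th)+44*np.cos(th)-tip
    return np.c_[y,z]
if __name__=="__main__":
    th=np.arange(1.72,-0.001,-0.035); T=traj(th); print(T[0])
    # rounded cumulative deltas
    Q=np.round(T*2)/2; D=np.diff(Q,axis=0)
    for i in range(0,len(D),8): print(round(th[min(i+8,len(th)-1)],3),Q[min(i+8,len(Q)-1)],"; ".join(f"0 0 {d[0]:g} {-d[1]:g} 0 0 0" for d in D[i:i+8]))
E
python3 plan.py
```

```text
[143.64653514 152.10392064]
1.44 [109.5 164.5] 0 0 -4 -2 0 0 0; 0 0 -4 -2 0 0 0; 0 0 -4 -2 0 0 0; 0 0 -4.5 -1.5 0 0 0; 0 0 -4 -1.5 0 0 0; 0 0 -4.5 -1.5 0 0 0; 0 0 -4.5 -1 0 0 0; 0 0 -4.5 -1 0 0 0
1.16 [ 73.5 167.5] 0 0 -4 -1 0 0 0; 0 0 -4.5 -1 0 0 0; 0 0 -4.5 -0.5 0 0 0; 0 0 -4.5 -0.5 0 0 0; 0 0 -5 -0 0 0 0; 0 0 -4.5 -0 0 0 0; 0 0 -4.5 -0 0 0 0; 0 0 -4.5 -0 0 0 0
0.88 [ 38. 160.] 0 0 -4.5 0.5 0 0 0; 0 0 -4.5 0.5 0 0 0; 0 0 -4.5 0.5 0 0 0; 0 0 -4.5 1 0 0 0; 0 0 -4.5 1 0 0 0; 0 0 -4 1 0 0 0; 0 0 -4.5 1.5 0 0 0; 0 0 -4.5 1.5 0 0 0
0.6 [  6. 143.] 0 0 -4 1.5 0 0 0; 0 0 -4.5 2 0 0 0; 0 0 -4 1.5 0 0 0; 0 0 -4 2 0 0 0; 0 0 -4 2.5 0 0 0; 0 0 -4 2.5 0 0 0; 0 0 -3.5 2 0 0 0; 0 0 -4 3 0 0 0
0.32 [-20. 118.] 0 0 -3.5 2.5 0 0 0; 0 0 -3.5 3 0 0 0; 0 0 -3.5 3 0 0 0; 0 0 -3.5 3 0 0 0; 0 0 -3 3 0 0 0; 0 0 -3 3.5 0 0 0; 0 0 -3 3.5 0 0 0; 0 0 -3 3.5 0 0 0
0.04 [-38.  87.] 0 0 -2.5 3.5 0 0 0; 0 0 -3 3.5 0 0 0; 0 0 -2.5 4 0 0 0; 0 0 -2 4 0 0 0; 0 0 -2.5 4 0 0 0; 0 0 -2 4 0 0 0; 0 0 -2 4 0 0 0; 0 0 -1.5 4 0 0 0
0.005 [-40.   82.5] 0 0 -2 4.5 0 0 0
```

Request:
servo_tool(
  deltas="0 0 -5 2 0 0 0; 0 0 -8 3 0 0 0; 0 0 -7 0 0 0 0; 0 0 -4 0 0 0 0; 0 0 -3 0 0 0 0; 0 0 -2 0 0 0 0; 0 0 -2 0 0 0 0; 0 0 -2 0 0 0 0",
)

```text
time_s: 18.85
position: [0.551, 0.2673, 0.1516]
tool_rot: [[-0.975, 0.223, 0.0], [0.223, 0.975, 0.0], [-0.0, 0.0, -1.0]]
ft_force: [-0.3, 0.2, 0.8]
grip_width: 0.0
gripper_force: 0.0
```

Request:
servo_tool(
  deltas="0 0 -2 0 0 0 0; 0 0 -2 0 0 0 0; 0 0 -2 0 0 0 0; 0 0 -2 0 0 0 0; 0 0 0 0 0 0 0",
)

```text
time_s: 19.27
position: [0.5491, 0.2594, 0.1516]
tool_rot: [[-0.975, 0.223, 0.0], [0.223, 0.975, -0.0], [-0.0, -0.0, -1.0]]
ft_force: [0.7, 2.0, -0.2]
grip_width: 0.0
gripper_force: 0.3
```

Request:
servo_tool(
  deltas="0 0 -3 -1.5 0 0 0; 0 0 -4 -2 0 0 0; 0 0 -4 -2 0 0 0; 0 0 -4.5 -1.5 0 0 0; 0 0 -4 -1.5 0 0 0; 0 0 -4.5 -1.5 0 0 0; 0 0 -4.5 -1.5 0 0 0; 0 0 -5 -1 0 0 0",
)

```text
time_s: 19.93
position: [0.5416, 0.2266, 0.1643]
tool_rot: [[-0.975, 0.223, 0.0], [0.223, 0.975, 0.0], [-0.0, 0.0, -1.0]]
ft_force: [0.4, 1.4, -0.1]
grip_width: 0.0
gripper_force: 0.5
```

```bash
cat >> h.py <<'E'
def lid():
    o=env.observe();print(o["time_s"],"tcp carton",carton(np.array(o["position"])).round(1),np.round(o["ft_force"],1))
    for c in ("scene","side"):
        p=env.get_image(c);P=carton(cloud(p));I=p["img"].astype(int)
        m=(I[...,0]-I[...,2]>25)&(abs(P[...,0])<85)&(P[...,2]>80)&(P[...,1]>-90)&(P[...,1]<160)
        q=P[m]; Y=70-q[:,1];Z=q[:,2]-70
        # best lid angle by roof inliers
        best=max((((abs(-(-Y)*0+(Y*-np.sin(t)*1+Z*np.cos(t))-44)<2.5)&(Y*np.cos(t)+Z*np.sin(t)>5)&(Y*np.cos(t)+Z*np.sin(t)<143)).sum(),t) for t in np.arange(0,2,.01))
        print(c,"lid theta",round(best[1],2),best[0],len(q))
E
python3 -c "
from h import *
lid()"
```

```text
19.9333 tcp carton [  1.1 110.4 164.3] [ 0.4  1.4 -0.1]
scene lid theta 1.43 790 4901
side lid theta 1.43 3162 9038
```

Contact is gentle at about 1.5 N, and the lid is at 1.43 rad, as planned. I'll keep following the arc.

Request:
servo_tool(
  deltas="0 0 -4 -1 0 0 0; 0 0 -4.5 -1 0 0 0; 0 0 -4.5 -0.5 0 0 0; 0 0 -4.5 -0.5 0 0 0; 0 0 -5 0 0 0 0; 0 0 -4.5 0 0 0 0; 0 0 -4.5 0 0 0 0; 0 0 -4.5 0 0 0 0",
)

```text
time_s: 20.7
position: [0.5336, 0.1914, 0.167]
tool_rot: [[-0.975, 0.223, 0.0], [0.223, 0.975, -0.0], [-0.0, -0.0, -1.0]]
ft_force: [-0.2, 0.3, -0.9]
grip_width: -0.0001
gripper_force: 0.4
```

Request:
servo_tool(
  deltas="0 0 -4.5 0.5 0 0 0; 0 0 -4.5 0.5 0 0 0; 0 0 -4.5 0.5 0 0 0; 0 0 -4.5 1 0 0 0; 0 0 -4.5 1 0 0 0; 0 0 -4 1 0 0 0; 0 0 -4.5 1.5 0 0 0; 0 0 -4.5 1.5 0 0 0",
)

```text
time_s: 21.37
position: [0.5257, 0.1569, 0.1594]
tool_rot: [[-0.975, 0.223, 0.0], [0.223, 0.975, -0.0], [-0.0, -0.0, -1.0]]
ft_force: [-0.1, 1.8, 1.7]
grip_width: 0.0
gripper_force: 0.6
```

```bash
python3 -c "
from h import *
lid()"
```

```text
21.3667 tcp carton [  0.8  38.9 159.4] [-0.1  1.8  1.7]
scene lid theta 0.91 2208 5786
side lid theta 0.89 4566 9416
```

Request:
servo_tool(
  deltas="0 0 -4 1.5 0 0 0; 0 0 -4.5 2 0 0 0; 0 0 -4 1.5 0 0 0; 0 0 -4 2 0 0 0; 0 0 -4 2.5 0 0 0; 0 0 -4 2.5 0 0 0; 0 0 -3.5 2 0 0 0; 0 0 -4 3 0 0 0",
)

```text
time_s: 22.13
position: [0.5186, 0.1257, 0.1424]
tool_rot: [[-0.975, 0.223, 0.0], [0.223, 0.975, -0.0], [-0.0, -0.0, -1.0]]
ft_force: [-0.1, -0.9, 1.7]
grip_width: -0.0004
gripper_force: 0.5
```

Request:
servo_tool(
  deltas="0 0 -3.5 2.5 0 0 0; 0 0 -3.5 3 0 0 0; 0 0 -3.5 3 0 0 0; 0 0 -3.5 3 0 0 0; 0 0 -3 3 0 0 0; 0 0 -3 3.5 0 0 0; 0 0 -3 3.5 0 0 0; 0 0 -3 3.5 0 0 0",
)

```text
time_s: 22.8
position: [0.5127, 0.1005, 0.1171]
tool_rot: [[-0.975, 0.223, -0.0], [0.223, 0.975, -0.0], [0.0, -0.0, -1.0]]
ft_force: [-0.7, -0.2, 1.5]
grip_width: 0.0003
gripper_force: 0.4
```

```bash
python3 -c "
from h import *
lid()"
```

```text
22.8 tcp carton [  0.6 -19.  117.1] [-0.7 -0.2  1.5]
scene lid theta 0.32 2568 5532
side lid theta 0.29 4630 8896
```

Request:
servo_tool(
  deltas="0 0 -2.5 3.5 0 0 0; 0 0 -3 3.5 0 0 0; 0 0 -2.5 4 0 0 0; 0 0 -2 4 0 0 0; 0 0 -2 3.5 0 0 0; 0 0 -2 3 0 0 0; 0 0 -1 2.5 0 0 0; 0 0 -1 2 0 0 0",
)

```text
time_s: 23.57
position: [0.5091, 0.085, 0.0912]
tool_rot: [[-0.975, 0.223, -0.0], [0.223, 0.975, -0.0], [0.0, -0.0, -1.0]]
ft_force: [-0.2, -0.4, 1.6]
grip_width: 0.0003
gripper_force: 0.3
```

```bash
python3 -c "
from h import *
lid()"
```

```text
23.5667 tcp carton [  0.5 -34.8  91.2] [-0.2 -0.4  1.6]
scene lid theta 0.07 2383 5241
side lid theta 0.05 4159 8125
```

Request:
servo_tool(
  deltas="0 0 -0.5 1.5 0 0 0; 0 0 0 1.5 0 0 0; 0 0 0 1.5 0 0 0; 0 0 0 1 0 0 0; 0 0 0 0 0 0 0",
)

```text
time_s: 24.08
position: [0.5091, 0.0847, 0.0858]
tool_rot: [[-0.975, 0.223, -0.0], [0.223, 0.975, 0.0], [0.0, 0.0, -1.0]]
ft_force: [0.7, 0.3, 1.1]
grip_width: -0.0004
gripper_force: 0.0
```

Request:
servo_tool(
  deltas="0 0 0 0.7 0 0 0; 0 0 0 0.7 0 0 0; 0 0 0 0 0 0 0",
)

```text
time_s: 24.33
position: [0.5091, 0.0847, 0.0845]
tool_rot: [[-0.975, 0.223, -0.0], [0.223, 0.975, 0.0], [0.0, 0.0, -1.0]]
ft_force: [0.4, 0.4, 0.3]
grip_width: 0.0
gripper_force: 0.0
```

```bash
python3 -c "
from h import *
lid()"
```

```text
24.3333 tcp carton [  0.6 -35.1  84.5] [0.4 0.4 0.3]
scene lid theta 0.01 2294 5247
side lid theta 0.0 3879 7920
```

Request:
servo_tool(
  deltas="0 0 0 0.6 0 0 0; 0 0 0 0.6 0 0 0; 0 0 0 0 0 0 0",
)

```text
time_s: 24.68
position: [0.5092, 0.0847, 0.0841]
tool_rot: [[-0.975, 0.223, 0.001], [0.223, 0.975, -0.0], [-0.001, 0.0, -1.0]]
ft_force: [-1.8, 0.1, 7.0]
grip_width: -0.0001
gripper_force: 3.7
```

Request:
servo_tool(
  deltas="0 0 0 0.5 0 0 0; 0 0 0 0.5 0 0 0; 0 0 0 0 0 0 0",
)

```text
time_s: 24.93
position: [0.5093, 0.0847, 0.084]
tool_rot: [[-0.975, 0.223, 0.002], [0.223, 0.975, -0.0], [-0.002, 0.0, -1.0]]
ft_force: [-5.4, -1.2, 16.0]
grip_width: 0.0001
gripper_force: 7.8
```

The lid is firmly on its stop at 16 N. I'll back off straight up and check.

Request:
servo_tool(
  deltas="0 0 0 -2 0 0 0; 0 0 0 -4 0 0 0; 0 0 0 -10 0 0 0; 0 0 0 -20 0 0 0; 0 0 0 -30 0 0 0; 0 0 0 -30 0 0 0; 0 0 0 -20 0 0 0; 0 0 0 -10 0 0 0",
)

```text
time_s: 25.6
position: [0.51, 0.0846, 0.2114]
tool_rot: [[-0.975, 0.223, 0.004], [0.223, 0.975, -0.0], [-0.004, 0.001, -1.0]]
ft_force: [-0.5, 0.2, 0.1]
grip_width: -0.0001
gripper_force: 0.0
```

Request:
servo_tool(
  deltas="0 0 0 0 0 0 0; 0 0 0 0 0 0 0; 0 0 0 0 0 0 0; 0 0 0 0 0 0 0",
)

```text
time_s: 25.93
position: [0.5087, 0.0847, 0.2073]
tool_rot: [[-0.975, 0.223, -0.002], [0.223, 0.975, 0.0], [0.002, -0.0, -1.0]]
ft_force: [-0.1, -0.4, 0.2]
grip_width: 0.0004
gripper_force: 0.0
```

```bash
python3 - <<'E'
from h import *
lid()
for c in ("scene","side"):
    p=env.get_image(c)
    P=carton(cloud(p));I=p["img"].astype(int)
    for y0 in (-60,-30,0,30,60):
        m=(abs(P[...,0])<90)&(abs(P[...,1]-y0)<6)&(abs(P[...,2]-114)<15);print(c,y0,m.sum(),np.median(P[m][:,2]).round(1))
save(env.get_image("scene"),"end.png",(110,130,530,340),1.8)
E
```

```text
25.9333 tcp carton [ 1.000e-01 -3.530e+01  2.073e+02] [-0.1 -0.4  0.2]
scene lid theta 0.01 2864 5371
side lid theta 0.0 4476 8652
scene -60 330 114.9
scene -30 344 115.2
scene 0 366 115.2
scene 30 386 115.2
scene 60 402 115.0
side -60 446 113.1
side -30 480 113.4
side 0 507 113.5
side 30 549 113.4
side 60 588 113.2
```

View pics/end.png

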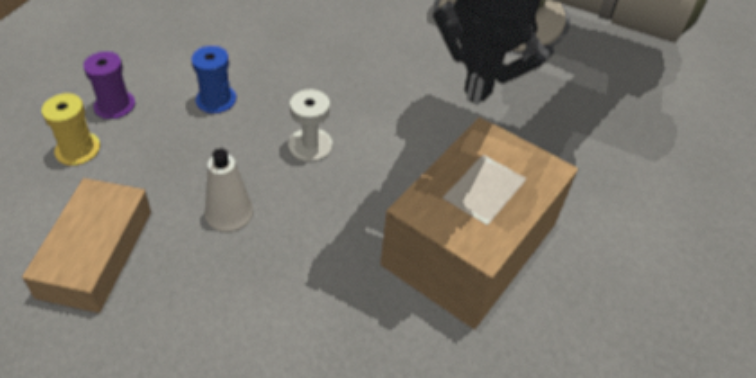

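The carton is shut at (480,220), with the roof level at 114 mm. The other items stand where they were and the gripper is clear.

```bash
python3 -c "
from rig import env
print(env.close_job())"
```

```text
the job is handed in; nothing more can be done
None
```

The full spool is packed upright on the pad with a grip of at most 29 N, and the carton is fully shut (roof level at 114 mm). The job was handed in at about 26 s with no verdict shown. A first grip closed above the collar, pressing its top at about 9 N without moving the spool, and the last push on the shut lid reached 16 N.

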